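Square a dial tray back into the display

TASK

The small glazed tray of watch dials has been left pulled out, askew, from the display. Push it across the bench by its wooden sides, without lifting it or pressing on the glass, into its place: flush and square against the front of the long tray of watch cases and, at the same time, flush end to end with the tray of six watches, on the side of it that faces the middle of the long tray. Do not shove those two trays out of place, and leave the loupe, the parts dish and the movement holder where they stand.

Things in the scene. Friction and masses are not known exactly. Their poses are not given: they have to be found in the camera images.
- dial_tray: The tray to push: dark wooden frame 112 (x) by 156 (y) by 26 mm high, brass top corners, glazed, six watch dials (2 by 3) seen under the glass. About 0.5 kg, loose, slides flat on the bench. Frame 9 mm wide, outer sides plain and upright. Origin: centre of underside, z up. Starts 45 to 85 mm nearer the robot than its place, turned up to 0.3 rad off square.
- glass_pane: Glass of the dial tray, 94 (x) by 138 (y) mm, its top 23 mm above the bench, 3 mm below the top of the wooden frame. Not to be pressed. Moves with the tray; same origin (centre of the tray's underside) and axes as the tray.
- case_tray: Long tray at the back: open dark wooden tray 150 (x) by 540 (y) by 30 mm high, 2 by 8 compartments of steel watch cases. About 2 kg, loose: slides if pushed hard. Origin: centre of underside; x points away from the robot, turned up to 0.15 rad. Its long front side, against which the dial tray goes, is the plane x = -75 mm of its frame.
- watch_tray: Tray of six watches: open lighter wooden tray 112 (x) by 156 (y) by 30 mm high, 2 by 3 compartments. About 1.1 kg, loose: slides if pushed. Stands square against the front of the long tray, near its left (+y) or right (-y) end. Origin: centre of underside; axes parallel to the long tray's. The dial tray goes end to end with it, on the side towards the long tray's middle.
- loupe: Bystander: black waisted eye loupe, 34 mm across, 37 mm high, upright in front of the long tray's other end, at least 60 mm from the dial tray. Origin: centre of underside.
- parts_dish: Bystander: shallow round steel dish with tiny parts in it, 90 mm across, 16 mm high, to one side of the work. Origin: centre of underside.
- movement_holder: Bystander: small steel vice with a bare watch movement in its jaws, 75 by 34 mm, 24 mm high, on the other side of the work from the dish. Origin: centre of its base's underside.
There are look-alikes about, which are no part of the job. What is shaped like the watch_tray but purple is not meant.

How it is judged:
At the end, for the whole second after the job is handed in: The dial tray lies flat and at rest on the bench, its back side within about 4.5 mm of the long case tray's front and its end within about 4.5 mm of the watch tray's inner end, square to both within 0.035 rad (2 degrees), on the middle side of the watch tray (x of dial_tray in the frame of case_tray between -0.1355 and -0.127 m and y of dial_tray in the frame of case_tray between -0.085 and 0.085 m and (y of dial_tray in the frame of watch_tray between -0.1605 and -0.15 m or y of dial_tray in the frame of watch_tray between 0.15 and 0.1605 m) and angle between the x axis of dial_tray and the x axis of case_tray, either way round below 0.035 rad and angle between the y axis of dial_tray and the y axis of watch_tray, either way round below 0.035 rad and height (world z) of dial_tray below 0.004 m and angle between dial_tray's own z axis and vertical below 0.03 rad and linear speed of dial_tray below 0.01 m/s); the robot touches nothing.
It fails at once if the dial tray is lifted off the bench or tipped up (height (world z) of dial_tray above 0.008 m or angle between dial_tray's own z axis and vertical above 0.08 rad).
It fails at once if the glass of the dial tray is pressed (contact force between any of the fingers, the arm and glass_pane above 1.5 N).
It fails at once if the long case tray or the watch tray is shoved more than 12 mm out of its place, or tipped (distance of any of case_tray, watch_tray from where it was at the start of the episode above 0.012 m or angle between any of case_tray, watch_tray's own z axis and vertical above 0.08 rad).
It fails at once if the loupe, the parts dish or the movement holder is moved more than 15 mm or tipped (distance of any of loupe, parts_dish, movement_holder from where it was at the start of the episode above 0.015 m or angle between any of loupe, parts_dish, movement_holder's own z axis and vertical above 0.3 rad).
It also fails if it takes over 54 s, if anything falls off the work surface, if the arm or the gripper's body presses on something with over 40 N, if the wrist force passes 120 N, or if a joint passes its speed limit or range.

ROBOT

A 6-joint arm with a two-finger parallel gripper is mounted at the origin on the work surface. World frame = base frame: x ahead of the robot, y to its left, z up, the work surface at z = 0. Lengths are in m, angles in rad, forces in N, time in s.
With the tool pointing down it reaches from about 0.425 to 0.95 m from the base axis. Payload 3.5 kg.
Tool frame: the origin (TCP) lies on the centre line of the jaws, within the pads' length; the fingertips stand 14 mm ahead of it and the grasp point (between the pads) lies 5 mm behind it (ctrl.finger_overhang is the distance from the TCP to the fingertips, in m); z points along the fingers, y is the line along which they close (so a half turn about z gives the same grasp; the last joint's range is limited). The gripper opens to 85 mm and grips with 20 to 120 N. Pads are 22 mm wide; open, the fingers measure 114 mm over their backs; the gripper's body (76 mm by 85 mm) begins 54 mm behind the grasp point. The pads swing forward as they close: fully open they stand 13 mm farther back than shut.
Start: joints at [-1.381, 0.286, 1.577, -0, 1.279, -0.15], TCP at [0.225, -0.636, 0.245] pointing down, gripper open.
Joint ranges: [-2.77, 2.77], [-0.9, 2.22], [0.21, 2.48], [-1.53, 4.67], [0.24, 2.81], [-2.84, 2.84]. Speed limits (rad/s): [2.79, 2.79, 3.14, 3.14, 3.14, 3.14].

INTERFACE

Orientations are given as a unit quaternion [x, y, z, w].
In Python, from plant import ctrl gives the robot as it stands.
- The arm moves only by the tool send_rows, never from a script. Its argument "moves" is text: rows parted by semicolons, each of 7 numbers parted by spaces: the turn, a rotation vector about the tool's x, y, z in units of 360 degrees (1.0 is 360 degrees), then the shift along the tool's x, y, z in units of 20 cm (1.0 is 20 cm), then the gripper's target within -1 to 1 (fully open at 1, half-way at 0, shut at -1). A call has 1 to 12 rows; each row is the pose to reach, as a shift and turn from the pose commanded when the call began, along the tool's axes at that moment, turning the shorter way round; what a row does not reach only later rows make up. A row lasts 1/8 s, in which the tool goes at most 62.5 mm and 10.7 degrees, less where a joint would pass 70% of its speed; a pose out of reach is approached as far as the arm can. A call with a number of a shift or a turn outside -1 to 1 is refused whole. A call with a gripper value outside its range is refused whole. The fingers move at their own pace and stop on an object; "newtons" is the grip in N (left out, the last holds). Time passes only in rows, so rows that repeat a pose let the fingers close. It gives the time, the measured TCP pose, the force, the opening and the grip force at its end, in the units of the state.
- ctrl.get_state(): the state, without advancing time (a new reading comes with each control period).
- ctrl.read_camera(name): name is "scene" or "side" or "wrist"; returns a dict with "image" (400x640x3 uint8, red, green, blue), "fovy" (degrees; the focal length in pixels is half the picture's height over the tangent of half this angle, whatever the lens; pixels are square), "cx", "cy" (the principal point, pixels), "extrinsics" (4x4, takes a point from camera to world coordinates). Camera axes: x right, y up, looking along -z (the intrinsics and any distortion apply to the point x, -y, -z); pixel columns grow to the right and rows downward; lengths in m; the calibration is good to about 2 mm. The wrist camera is an equidistant fisheye: a pixel r from the principal point sees the ray r / f radians off the axis. A picture is of the moment at which its call begins. There is no depth.
- ctrl.sign_off(): hands the job in; it is judged then, once.
The state is a dict: "time": time; "qpos": joint angles; "dq": joint speeds; "joint_efforts": joint torques, N m; "eef_pos": TCP position; "tcp_rot": TCP orientation; "contact_force": force on the tool from outside, world axes, zero at the start; "wrist_torque": the same for the moment, N m; "opening": opening from 0.0 (shut) to 1.0 (fully open); "finger_force": force on a finger pad.
Only numpy, scipy, OpenCV 4.12 (cv2) and the standard library are available. Lean on these libraries where they do the work, as an engineer would, in place of code of your own. Each camera call takes 0.05 s, during which the arm holds its last target. There are 200 camera calls.

## Working session

There is one attempt and no reset: what is moved stays moved. The work goes in short steps, Python scripts to look and compute and a tool call to move; the robot and the scene stay as the last step left them, time stands still between calls to the robot, and variables do not carry over. Pictures are saved under pics/ and viewed, at most 10 in all, crops included, and the job is handed in when it is done.

Besides the shell and the picture viewer there is one more tool, called after "Call:" as name(argument=value, ...) on one line, values as JSON. send_rows: Moves the arm, as the interface text tells. Its arguments: {"type":"object","properties":{"moves":{"type":"string"},"newtons":{"type":"number"}},"required":["moves"]}

```bash
mkdir -p pics; ls; cat > h.py <<'E'
import numpy as np, cv2
from plant import ctrl
def cast(c,px,z):
    f=c['image'].shape[0]/2/np.tan(np.radians(c['fovy'])/2); E=np.array(c['extrinsics']); out=[]
    for u,v in np.atleast_2d(px):
        d=E[:3,:3]@np.array([(u-c['cx'])/f,-(v-c['cy'])/f,-1]); o=E[:3,3]
        out.append((o+d*(z-o[2])/d[2])[:2])
    return np.array(out)
E
python3 - <<'E'
from h import *
for n in('scene','side'):
    c=ctrl.read_camera(n); cv2.imwrite(f'pics/{n}.png',c['image'][:,:,::-1]); print(n,c['fovy'],c['cx'],c['cy'],np.round(c['extrinsics'],3).tolist(),[k for k in c])
    np.save(n+'.npy',c,allow_pickle=True)
print(ctrl.get_state())
E
```

```text
pics
scene 49.48211262805648 317.42519846368816 203.55257165588026 [[0.377, -0.798, 0.469, 1.085], [0.926, 0.32, -0.201, -0.217], [0.01, 0.51, 0.86, 1.075], [0.0, 0.0, 0.0, 1.0]] ['image', 'fovy', 'cx', 'cy', 'extrinsics']
side 55.44456197331164 321.093144618415 197.61932036378957 [[-0.736, 0.441, -0.513, -0.119], [-0.677, -0.492, 0.548, 0.702], [-0.011, 0.751, 0.66, 0.856], [0.0, 0.0, 0.0, 1.0]] ['image', 'fovy', 'cx', 'cy', 'extrinsics']
{'time': 0.1, 'qpos': array([-1.38101723e+00,  2.87098396e-01,  1.57806886e+00, -5.35563237e-06,
        1.27858338e+00, -1.50006661e-01]), 'dq': array([-0.00029806, -0.00042665, -0.00267238,  0.00099611, -0.00119034,
       -0.00120593]), 'joint_efforts': array([ 6.10283914e-04, -4.07296836e+01, -2.93699080e+01, -1.51623717e-04,
        3.42122286e-03,  3.47793666e-06]), 'eef_pos': array([ 0.22488008, -0.63582765,  0.24405053]), 'tcp_rot': array([ 9.85602179e-01,  1.69077437e-01, -2.40186624e-05, -1.07873003e-03]), 'contact_force': array([-0.8793183 , -0.77953078,  0.66743586]), 'wrist_torque': array([-0.00418193, -0.01612875, -0.01092122]), 'finger_force': 0.0, 'opening': 0.9999006852954953}
```

View pics/scene.png

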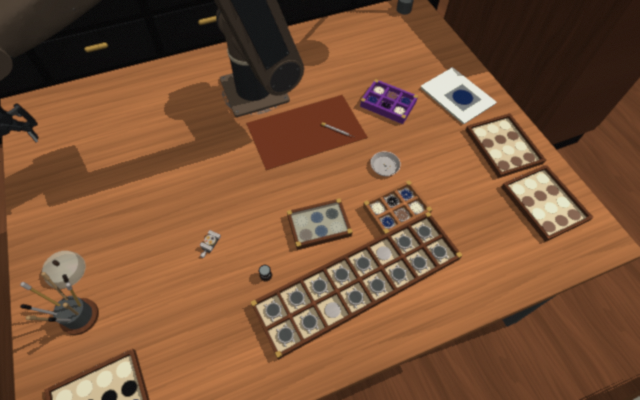

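View pics/side.png

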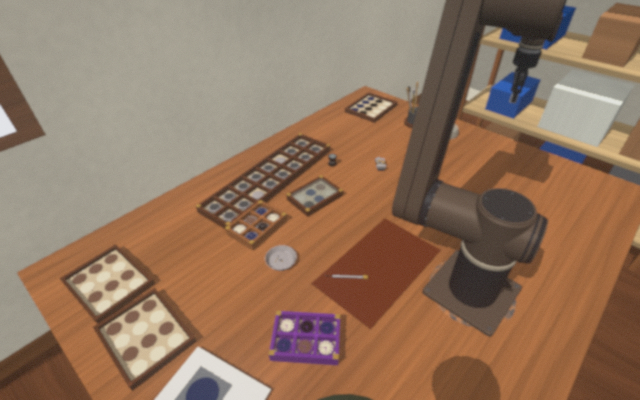

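The scene view shows the long case tray at (357,285). The glazed dial tray with brass corners is at (320,222), the loupe at (265,272), the dish at (385,164) and the holder at (209,243). There are two candidates for the watch tray: the light-wood one at (398,208), which touches the long tray, and the purple one at (389,101), which is the excluded look-alike. The first fits. The side view agrees. I'll confirm with an enlarged crop.

```bash
python3 - <<'E'
from h import *
c=np.load('scene.npy',allow_pickle=True).item()
im=c['image'][175:360,240:470,::-1]
cv2.imwrite('pics/crop.png',cv2.resize(im,None,fx=3.2,fy=3.2,interpolation=cv2.INTER_CUBIC))
E
```

```text
(no output)
```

View pics/crop.png

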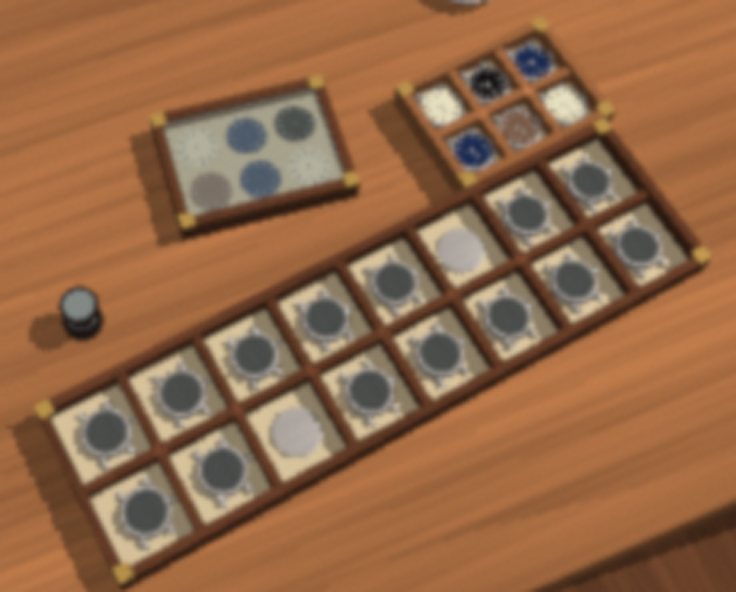

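The crop confirms it: the light-wood watch tray's outer corners are at crop (400,86), (545,20), (612,106), (467,187). The dial tray's are at (153,117), (320,77), (358,183), (184,229). Next I'll get the poses from the corners.

```bash
cat >> h.py <<'E'
def fit(P,sx,sy):
    # P ordered: near(-x)-right(-y), near-left, far-left, far-right
    M=np.array([[-sx,-sy],[-sx,sy],[sx,sy],[sx,-sy]])/2
    a,b=P-P.mean(0),M; th=np.arctan2((b[:,0]*a[:,1]-b[:,1]*a[:,0]).sum(),(b*a).sum())
    R=np.array([[np.cos(th),-np.sin(th)],[np.sin(th),np.cos(th)]])
    res=a-b@R.T
    return P.mean(0),th,np.abs(res).max()
E
python3 - <<'E'
from h import *
c=np.load('scene.npy',allow_pickle=True).item()
T={'case':([(37,405),(605,118),(710,258),(120,583)],.150,.540,.03),
'dial':([(153,116),(320,76),(358,183),(184,229)],.112,.156,.026),
'watch':([(400,86),(544,19),(613,106),(467,187)],.112,.156,.03)}
r={}
for k,(p,sx,sy,z) in T.items():
    P=cast(c,np.array(p)/3.2+[240,175],z); r[k]=fit(P,sx,sy); print(k,np.round(r[k][0],4),round(r[k][1],4),'res',round(r[k][2],4)); print(np.round(P,3).tolist())
C,th,_=r['case'];R=np.array([[np.cos(th),-np.sin(th)],[np.sin(th),np.cos(th)]])
for k in r: print(k,'in case',np.round(R.T@(r[k][0]-C),4))
print('goal',C+R@[-.131,(R.T@(r['watch'][0]-C))[1]-.156])
for n,p in dict(loupe=(265,275),dish=(385,165),holder=(209,245)).items(): print(n,cast(c,p,.01))
E
```

```text
case [0.7583 0.0443] 0.1108 res 0.0026
[[0.714, -0.23], [0.654, 0.304], [0.802, 0.318], [0.862, -0.215]]
dial [0.5679 0.0106] -0.1089 res 0.0024
[[0.505, -0.058], [0.521, 0.093], [0.63, 0.08], [0.615, -0.072]]
watch [0.6047 0.234 ] 0.1185 res 0.0045
[[0.559, 0.153], [0.544, 0.304], [0.647, 0.317], [0.67, 0.163]]
case in case [0. 0.]
dial in case [-0.193  -0.0124]
watch in case [-0.1317  0.2055]
goal [0.62266133 0.07899794]
loupe [[ 0.65255068 -0.17658526]]
dish [[0.45396649 0.27149905]]
holder [[ 0.51506295 -0.28886502]]
```

```bash
cat >> h.py <<'E'
from scipy.spatial.transform import Rotation as Ro
CT,TH=np.array([.7583,.0443]),.111
RT=np.array([[np.cos(TH),-np.sin(TH)],[np.sin(TH),np.cos(TH)]])
w=lambda x,y:CT+RT@[x,y]
incase=lambda p:RT.T@(np.array(p)[:2]-CT)
def rows(*ts):  # (world x,y,z,psi) -> rows in move units
    s=ctrl.get_state(); R=Ro.from_quat(s['tcp_rot'])
    for x,y,z,p in ts:
        G=Ro.from_quat([np.cos(p/2),np.sin(p/2),0,0]); rv=(R.inv()*G).as_rotvec()/2/np.pi
        print(np.round(np.r_[rv,R.inv().apply(np.array([x,y,z])-s['eef_pos'])/.2],4).tolist())
E
python3 - <<'E'
from h import *
print(ctrl.finger_overhang)
p=w(-.310,-.020); print(p)
rows((.5,-.3,.245,.225),(*p,.2,.111),(*p,.1,.111))
E
```

```text
0.014
[ 0.45242324 -0.0099163 ]
[-0.0003, -0.0, 0.0183, 1.8566, -1.1247, -0.0018]
[-0.0003, -0.0, 0.0364, 2.1156, -2.571, 0.2264]
[-0.0003, -0.0, 0.0364, 2.1155, -2.5699, 0.7264]
```

Call:
send_rows(moves="0 0 0.02 0.93 -0.56 0 0;0 0 0.02 0.93 -0.56 0 0;0 0 0.02 0.93 -0.56 0 0;0 0 0.02 0.93 -0.56 0 0;0 0 0.02 0.93 -0.56 0 0", newtons=20)

```text
time: 0.72
eef_pos: [0.3642, -0.4669, 0.2449]
tcp_rot: [0.994, 0.109, -0.0, -0.0]
contact_force: [-0.3, -0.8, -0.6]
opening: 0.503
finger_force: 0.0
```

Call:
send_rows(moves="0 0 0 0.9 -0.7 0 0;0 0 0 0.9 -0.7 0 0;0 0 0 0.9 -0.7 0 0;0 0 0 0.9 -0.7 0 0;0 0 0 0.9 -0.7 0 0")

```text
time: 1.35
eef_pos: [0.51, -0.2927, 0.2449]
tcp_rot: [0.994, 0.108, -0.0, -0.0]
contact_force: [-0.5, 0.3, -0.3]
opening: 0.501
finger_force: 0.0
```

```bash
python3 - <<'E'
from h import *
p=w(-.310,-.020); print(ctrl.get_state()['eef_pos'],ctrl.get_state()['opening'])
rows((*p,.2,.111),(*p,.1,.111))
E
```

```text
[ 0.51004406 -0.29274594  0.24493362] 0.5013528875958253
[-0.0, 0.0001, 0.0169, 0.0234, -1.4429, 0.2251]
[-0.0, 0.0001, 0.0169, 0.0236, -1.4428, 0.7251]
```

Call:
send_rows(moves="0 0 0.0169 0.012 -1 0 0;0 0 0.0169 0.012 -1 0 0;0 0 0.0169 0.012 -1 0 0;0 0 0.0169 0.012 -1 0 0")

```text
time: 1.85
eef_pos: [0.4678, -0.0968, 0.2451]
tcp_rot: [0.999, 0.055, -0.0, 0.0]
contact_force: [-0.6, -0.8, 0.2]
opening: 0.496
finger_force: 0.0
```

```bash
python3 - <<'E'
from h import *
p=w(-.310,-.020); print(ctrl.get_state()['eef_pos'])
rows((*p,.245,.111),(*p,.1,.111),(*p,.02,.111))
E
```

```text
[ 0.46780038 -0.09677153  0.24505505]
[0.0, 0.0001, -0.0003, -0.0291, -0.4401, 0.0002]
[0.0, 0.0001, -0.0003, -0.0287, -0.4402, 0.7252]
[0.0, 0.0001, -0.0003, -0.0285, -0.4403, 1.1252]
```

Call:
send_rows(moves="0 0 0 -0.029 -0.44 0 0;0 0 0 -0.029 -0.44 0 0;0 0 0 -0.029 -0.44 0.3 0;0 0 0 -0.029 -0.44 0.6 0;0 0 0 -0.029 -0.44 0.72 0;0 0 0 -0.029 -0.44 0.72 0")

```text
time: 2.6
eef_pos: [0.4523, -0.0122, 0.0991]
tcp_rot: [0.999, 0.053, -0.003, -0.001]
contact_force: [-0.3, -0.1, 1.5]
opening: 0.501
finger_force: 0.0
```

```bash
python3 - <<'E'
from h import *
c=ctrl.read_camera('wrist'); cv2.imwrite('pics/w1.png',c['image'][:,:,::-1]);print(ctrl.get_state()['eef_pos'],incase(ctrl.get_state()['eef_pos']))
E
```

```text
[ 0.45386398 -0.01237045  0.10101385] [-0.30883998 -0.02259864]
```

View pics/w1.png

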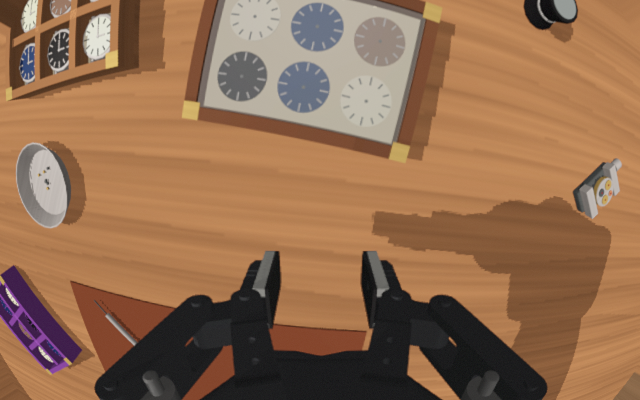

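The tray's near face is about 40 mm ahead of the fingers and the space below them is clear. Descending.

Call:
send_rows(moves="0 0 0 0 0 0.2 0;0 0 0 0 0 0.35 0;0 0 0 0 0 0.4 0;0 0 0 0 0 0.4 0")

```text
time: 3.15
eef_pos: [0.4548, -0.0116, 0.0223]
tcp_rot: [0.999, 0.054, 0.001, 0.0]
contact_force: [-0.1, 0.5, 0.4]
opening: 0.499
finger_force: 0.0
```

Call:
send_rows(moves="0 0 0 0.05 0 0 0;0 0 0 0.1 0 0 0;0 0 0 0.14 0 0 0;0 0 0 0.18 0 0 0;0 0 0 0.22 0 0 0;0 0 0 0.26 0 0 0;0 0 0 0.30 0 0 0;0 0 0 0.34 0 0 0;0 0 0 0.38 0 0 0;0 0 0 0.42 0 0 0;0 0 0 0.45 0 0 0;0 0 0 0.45 0 0 0")

```text
time: 4.65
eef_pos: [0.5424, -0.0011, 0.0208]
tcp_rot: [0.999, 0.054, -0.002, -0.0]
contact_force: [-3.6, -0.7, 1.0]
opening: 0.499
finger_force: 1.8
```

```bash
python3 - <<'E'
from h import *
c=ctrl.read_camera('scene'); im=c['image'][175:360,240:470,::-1]
cv2.imwrite('pics/c2.png',cv2.resize(im,None,fx=3.2,fy=3.2,interpolation=cv2.INTER_CUBIC))
s=ctrl.get_state();print(s['eef_pos'],incase(s['eef_pos']),s['contact_force'])
E
```

```text
[ 0.54241767 -0.00108677  0.02074984] [-0.21958135 -0.02119369] [-3.4116266  -0.95786009  1.01587216]
```

View pics/c2.png

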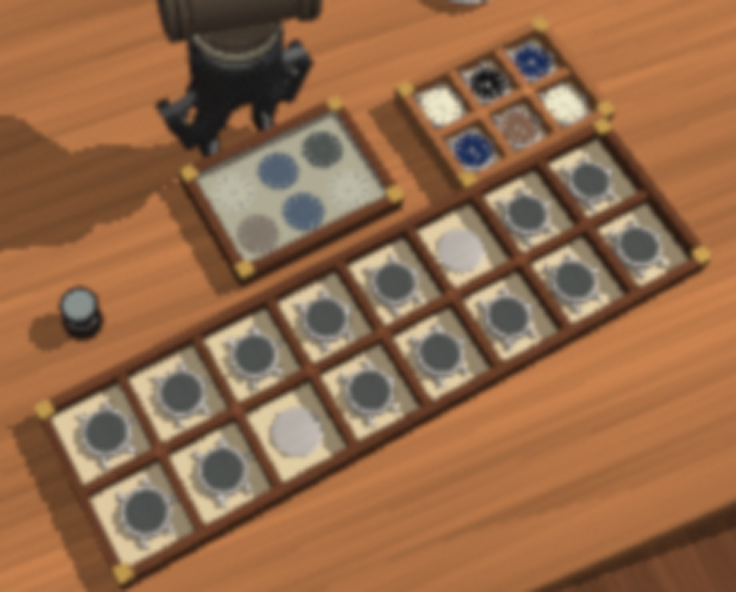

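The tray has squared up. Its outer corners are at crop (184,172), (338,98), (404,195), (243,281).

```bash
python3 - <<'E'
from h import *
c=ctrl.read_camera('scene')
p=[(183,172),(338,97),(404,195),(243,281)]
P=cast(c,np.array(p)/3.2+[240,175],.026); m,t,r=fit(P,.112,.156); print(incase(m),t-TH,r)
E
```

```text
[-0.14819539  0.00024328] 0.009241079706749908 0.0023939329055612107
```

Call:
send_rows(moves="0 0 0 0.03 0 0 0;0 0 0 0.06 0 0 0;0 0 0 0.06 0 0 0")

```text
time: 5.12
eef_pos: [0.5556, 0.0002, 0.021]
tcp_rot: [0.999, 0.054, 0.0, -0.0]
contact_force: [-1.2, 0.3, -1.2]
opening: 0.501
finger_force: 0.7
```

Call:
send_rows(moves="0 0 0 0.008 0 0 0;0 0 0 0.015 0 0 0;0 0 0 0.015 0 0 0")

```text
time: 5.5
eef_pos: [0.5582, 0.0004, 0.0211]
tcp_rot: [0.999, 0.054, 0.0, -0.0]
contact_force: [-2.5, 1.7, -1.3]
opening: 0.501
finger_force: 1.1
```

Call:
send_rows(moves="0 0 0 0.01 0 0 0;0 0 0 0.01 0 0 0")

```text
time: 5.75
eef_pos: [0.5605, 0.0006, 0.0213]
tcp_rot: [0.999, 0.054, 0.0, 0.0]
contact_force: [-1.9, 0.2, -2.6]
opening: 0.499
finger_force: 1.0
```

Call:
send_rows(moves="0 0 0 0.01 0 0 0;0 0 0 0.01 0 0 0")

```text
time: 6.0
eef_pos: [0.5614, 0.0006, 0.0213]
tcp_rot: [0.999, 0.054, -0.001, 0.0]
contact_force: [-5.6, -0.6, 0.6]
opening: 0.503
finger_force: 2.9
```

Call:
send_rows(moves="0 0 0 0.006 0 0 0;0 0 0 0.006 0 0 0")

```text
time: 6.25
eef_pos: [0.5614, 0.0007, 0.0213]
tcp_rot: [0.999, 0.054, -0.003, 0.0]
contact_force: [-9.3, -2.0, 5.3]
opening: 0.498
finger_force: 4.8
```

```bash
python3 - <<'E'
from h import *
s=ctrl.get_state();print(s['eef_pos'],incase(s['eef_pos']),s['contact_force'])
c=ctrl.read_camera('scene'); im=c['image'][175:360,240:470,::-1]
cv2.imwrite('pics/c3.png',cv2.resize(im,None,fx=3.2,fy=3.2,interpolation=cv2.INTER_CUBIC))
E
```

```text
[0.56139926 0.0006516  0.02132006] [-0.20052401 -0.02156865] [-9.3434157  -1.99194937  5.27181631]
```

View pics/c3.png

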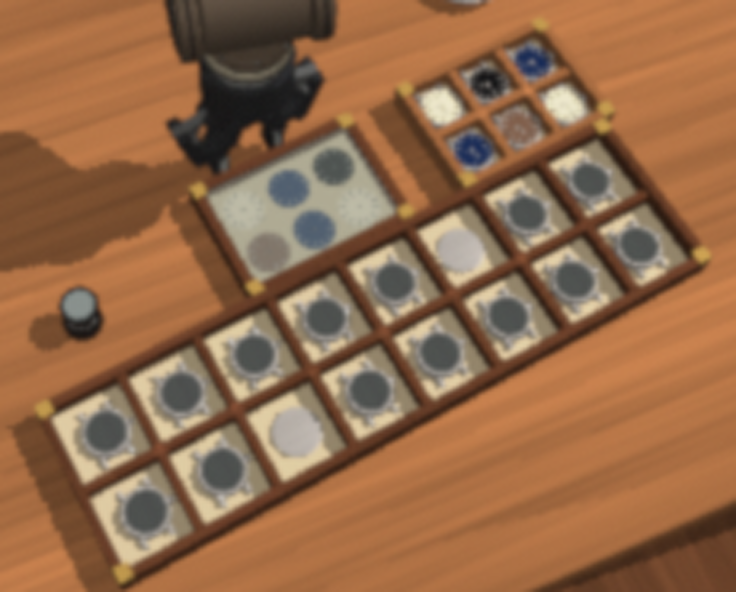

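The tray is flush against the long tray, with corners at crop (190,190), (347,118), (410,212), (253,292), and the long tray hasn't moved. Next I'll retract and go round to its right-hand end.

Call:
send_rows(moves="0 0 0 -0.1 0 0 0;0 0 0 -0.1 0 0 0;0 0 0 -0.1 0 -0.25 0;0 0 0 -0.1 0 -0.45 0;0 0 0 -0.1 0 -0.45 0")

```text
time: 6.92
eef_pos: [0.5483, -0.0018, 0.1168]
tcp_rot: [0.999, 0.054, 0.006, 0.001]
contact_force: [0.7, 0.6, -0.0]
opening: 0.5
finger_force: 0.0
```

```bash
python3 - <<'E'
from h import *
p=w(-.142,-.125); print(ctrl.get_state()['eef_pos'],p)
rows((*p,.11,.111+np.pi/2),(*p,.022,.111+np.pi/2))
E
```

```text
[ 0.54828351 -0.00184692  0.11676635] [ 0.63102042 -0.09566038]
[0.002, -0.0011, -0.2505, 0.3604, 0.5107, 0.04]
[0.002, -0.0011, -0.2505, 0.3549, 0.5092, 0.48]
```

Call:
send_rows(moves="0 0 -0.25 0.36 0.51 0 0;0 0 -0.25 0.36 0.51 0 0;0 0 -0.25 0.36 0.51 0 0;0 0 -0.25 0.36 0.51 0 0;0 0 -0.25 0.36 0.51 0 0;0 0 -0.25 0.36 0.51 0 0;0 0 -0.25 0.36 0.51 0 0;0 0 -0.25 0.36 0.51 0 0;0 0 -0.25 0.36 0.51 0 0;0 0 -0.25 0.36 0.51 0 0;0 0 -0.25 0.36 0.51 0 0")

```text
time: 8.3
eef_pos: [0.6262, -0.0948, 0.1107]
tcp_rot: [0.668, 0.744, 0.0, -0.0]
contact_force: [-0.1, 0.1, -0.1]
opening: 0.496
finger_force: 0.0
```

```bash
python3 - <<'E'
from h import *
c=ctrl.read_camera('wrist'); cv2.imwrite('pics/w2.png',c['image'][:,:,::-1])
p=w(-.142,-.125); s=ctrl.get_state();print(s['eef_pos'],incase(s['eef_pos']),s['qpos'])
rows((*p,.11,.111+np.pi/2),(*p,.022,.111+np.pi/2))
E
```

```text
[ 0.626154   -0.09481855  0.11091857] [-0.14674322 -0.12362429] [-3.10339499e-01  3.33862716e-01  1.77820153e+00  1.34149384e-04
  1.02961939e+00 -4.17453449e-01]
[-0.0, -0.0, -0.0006, -0.0068, 0.0237, 0.0046]
[-0.0, -0.0, -0.0006, -0.0068, 0.0238, 0.4446]
```

View pics/w2.png

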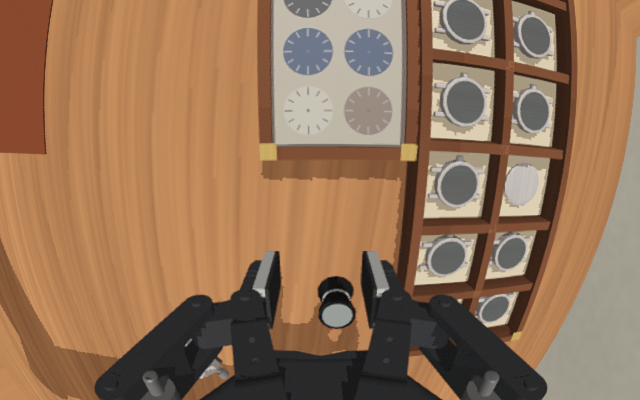

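The wrist view shows the dial tray's end (brass corners at (268,152) and (408,152)) parallel to the fingers and flush with the long tray. The loupe is well behind the fingers. I'll descend and push towards +y.

Call:
send_rows(moves="0 0 0 0 0.015 0.2 0;0 0 0 0 0.015 0.4 0;0 0 0 0 0.015 0.445 0;0 0 0 0 0.015 0.445 0;0 0 0 0 0.015 0.445 0")

```text
time: 8.98
eef_pos: [0.6306, -0.095, 0.0245]
tcp_rot: [0.668, 0.744, 0.001, 0.002]
contact_force: [-0.7, -0.2, 0.5]
opening: 0.496
finger_force: 0.0
```

Call:
send_rows(moves="0 0 0 0.05 0 0 0;0 0 0 0.1 0 0 0;0 0 0 0.13 0 0 0;0 0 0 0.16 0 0 0;0 0 0 0.19 0 0 0;0 0 0 0.22 0 0 0;0 0 0 0.25 0 0 0;0 0 0 0.28 0 0 0;0 0 0 0.31 0 0 0;0 0 0 0.33 0 0 0;0 0 0 0.34 0 0 0;0 0 0 0.34 0 0 0")

```text
time: 10.48
eef_pos: [0.6216, -0.0274, 0.0225]
tcp_rot: [0.668, 0.744, -0.001, 0.0]
contact_force: [-2.3, -5.8, 1.1]
opening: 0.5
finger_force: 2.4
```

```bash
python3 - <<'E'
from h import *
s=ctrl.get_state();print(s['eef_pos'],incase(s['eef_pos']),s['contact_force'])
c=ctrl.read_camera('scene'); im=c['image'][175:360,240:470,::-1]
cv2.imwrite('pics/c4.png',cv2.resize(im,None,fx=3.2,fy=3.2,interpolation=cv2.INTER_CUBIC))
E
```

```text
[ 0.62159788 -0.02744999  0.02246071] [-0.14380873 -0.05616563] [-2.33800755 -5.83304642  1.10801585]
```

View pics/c4.png

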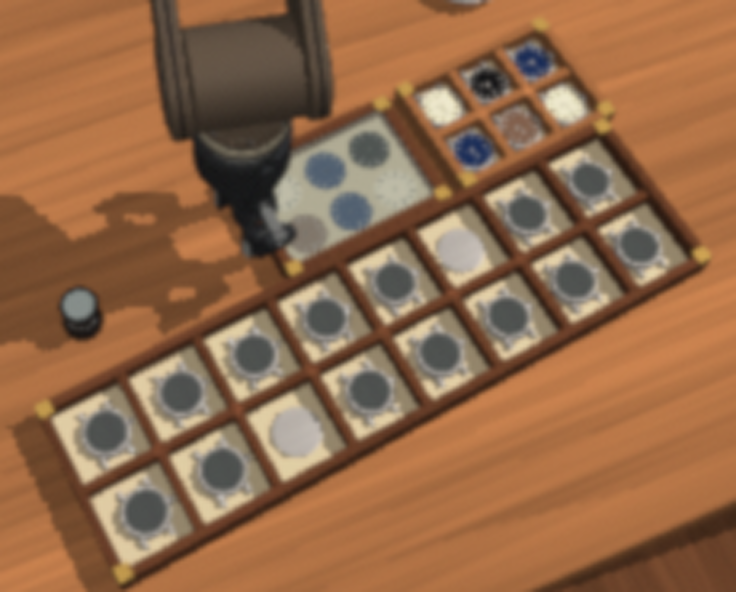

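The push is going well. About 10 to 12 mm of gap remains between dial corner (448,190) and watch-tray corner (461,184). I'll continue gently.

Call:
send_rows(moves="0 0 0 0.015 0 0 0;0 0 0 0.03 0 0 0;0 0 0 0.03 0 0 0")

```text
time: 10.9
eef_pos: [0.621, -0.0214, 0.0225]
tcp_rot: [0.668, 0.744, -0.0, 0.0]
contact_force: [-1.2, -4.5, 1.3]
opening: 0.499
finger_force: 2.3
```

Call:
send_rows(moves="0 0 0 0.01 0 0 0;0 0 0 0.01 0 0 0")

```text
time: 11.15
eef_pos: [0.6208, -0.0195, 0.0225]
tcp_rot: [0.668, 0.744, -0.0, 0.0]
contact_force: [-2.4, -4.0, 1.8]
opening: 0.503
finger_force: 2.5
```

Call:
send_rows(moves="0 0 0 0.01 0 0 0;0 0 0 0.01 0 0 0")

```text
time: 11.4
eef_pos: [0.6206, -0.0175, 0.0225]
tcp_rot: [0.668, 0.744, -0.0, 0.0]
contact_force: [-0.8, -5.0, 1.5]
opening: 0.502
finger_force: 2.5
```

Call:
send_rows(moves="0 0 0 0.008 0 0 0;0 0 0 0.008 0 0 0")

```text
time: 11.65
eef_pos: [0.6204, -0.016, 0.0225]
tcp_rot: [0.668, 0.744, -0.0, 0.0]
contact_force: [-1.2, -5.9, 0.8]
opening: 0.497
finger_force: 2.6
```

Call:
send_rows(moves="0 0 0 0.008 0 0 0;0 0 0 0.008 0 0 0")

```text
time: 11.9
eef_pos: [0.6204, -0.0148, 0.0225]
tcp_rot: [0.668, 0.744, -0.001, 0.001]
contact_force: [-0.3, -6.5, 0.9]
opening: 0.502
finger_force: 3.2
```

Call:
send_rows(moves="0 0 0 0.006 0 0 0;0 0 0 0.006 0 0 0")

```text
time: 12.15
eef_pos: [0.6204, -0.0146, 0.0225]
tcp_rot: [0.667, 0.745, -0.001, 0.001]
contact_force: [-0.6, -9.4, 0.3]
opening: 0.496
finger_force: 4.6
```

```bash
python3 - <<'E'
from h import *
s=ctrl.get_state();print(s['eef_pos'],incase(s['eef_pos']),s['contact_force'])
c=ctrl.read_camera('scene'); im=c['image'][175:300,310:470,::-1]
cv2.imwrite('pics/c5.png',cv2.resize(im,None,fx=4.8,fy=4.8,interpolation=cv2.INTER_CUBIC))
E
```

```text
[ 0.6204404  -0.01456453  0.02251058] [-0.14353174 -0.04323126] [-0.61161673 -9.38126849  0.25897853]
```

View pics/c5.png

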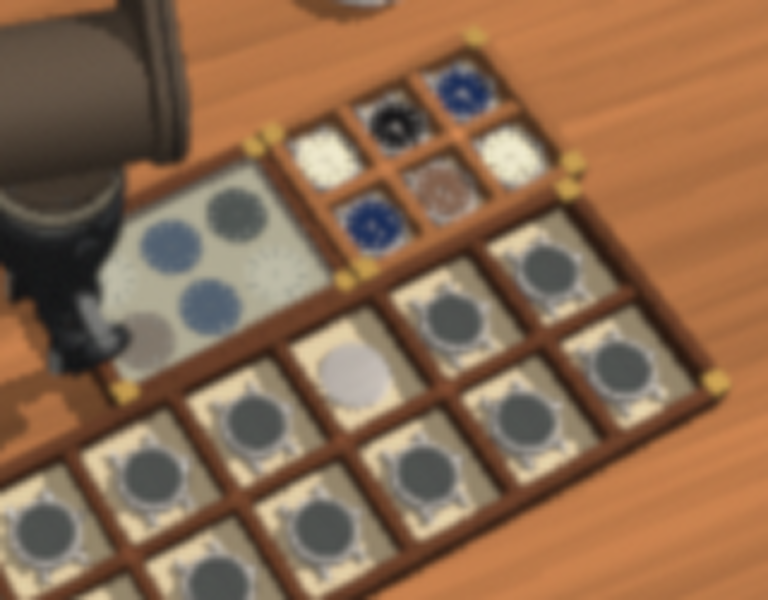

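The trays meet end to end: the brass corners touch at (254,147)/(273,132) and (347,280)/(367,270). The force rose as the motion stopped. I'll retract and take a final look.

Call:
send_rows(moves="0 0 0 -0.05 0 0 0;0 0 0 -0.12 0 0 0;0 0 0 -0.12 0 0 0;0 0 0 -0.12 0 -0.3 0;0 0 0 -0.12 0 -0.6 0;0 0 0 -0.4 0 -0.8 0;0 0 0 -0.7 0 -0.8 0;0 0 0 -0.9 0 -0.8 0;0 0 0 -0.9 0 -0.8 0;0 0 0 -0.9 0 -0.8 0")

```text
time: 13.45
eef_pos: [0.6392, -0.1908, 0.1817]
tcp_rot: [0.668, 0.744, 0.0, -0.001]
contact_force: [-0.0, 0.5, 0.1]
opening: 0.5
finger_force: 0.0
```

```bash
python3 - <<'E'
from h import *
c=ctrl.read_camera('scene'); np.save('fin.npy',c,allow_pickle=True); im=c['image'][175:300,290:450,::-1]
cv2.imwrite('pics/c6.png',cv2.resize(im,None,fx=4.8,fy=4.8,interpolation=cv2.INTER_CUBIC))
E
```

```text
(no output)
```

View pics/c6.png

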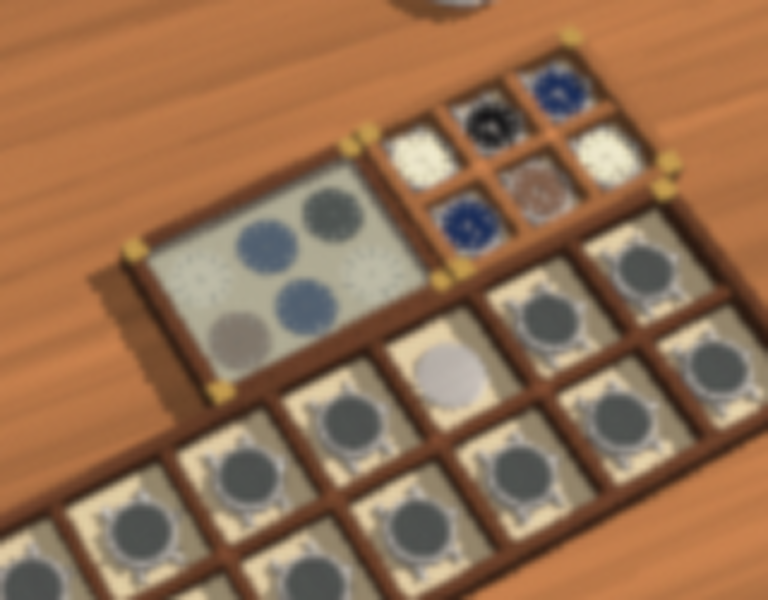

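The dial tray now sits flush in the corner, with brass corners at (134,250), (349,145), (443,280) and (221,391). Now a numeric check.

```bash
python3 - <<'E'
from h import *
c=np.load('fin.npy',allow_pickle=True).item()
C=lambda p,z:cast(c,np.array(p)/4.8+[290,175],z)
m,t,r=fit(C([(134,250),(349,145),(443,280),(221,391)],.026),.107,.151);print('dial',incase(m),t-TH,r)
m2,t2,r=fit(C([(370,131),(571,38),(669,163),(462,269)],.03),.107,.151);print('watch',incase(m2),t2-TH,r)
E
```

```text
dial [-0.13128955  0.04821186] 0.0034341267864685665 0.00456436913971147
watch [-0.13122607  0.20440273] -0.004414041108767863 0.005331559029539482
```

Dial tray x is −0.1313, its offset from the watch tray is −0.1562, and the angle is under 0.01 rad, all within tolerance. Handing in.

```bash
python3 -c "
from plant import ctrl
print(ctrl.sign_off())"
```

```text
the job is handed in; nothing more can be done
None
```

I pushed the dial tray into its place, flush and square against the long case tray and end to end with the watch tray, and handed the job in; the final camera check put it within tolerance, but the hand-in gave no verdict.

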